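Press a relay module home on a contact test jig and hold it

TASK

Pick up the relay module and lower its holed back plate over the two locating pins of the test jig. Then press it down against the sprung contact plunger until the plate lies flush and firm on both rest pads, without ramming it, and finish while still holding it pressed down there: the spring lifts it if you let go. Leave the bottle, cup, screwdriver and solder spool where they stand.

Things in the scene. Friction and masses are not known exactly. Their poses are not given: they have to be found in the camera images.
- module: Relay module, 0.2 kg, lying plate down. Aluminium plate 56 x 124 x 6 mm (x, y, z); black housing 30 x 50 mm on its middle, top 43 mm above the plate's underside: grip it across the 30 mm (x). Green terminal blocks beside it at y = +-32 mm, 12 mm wide, 17 mm high. Origin: centre of the underside, z up. Alike when turned half round about z: either way round is right.
- jig: Test jig, fixed. Base 110 x 170 x 12 mm (x, y, z); two towers 50 x 34 mm at y = +-45 mm; their flat dark tops, the rest pads, 36 mm above the bench, are the hard stop. A steel pin rises from each pad's middle: 8 mm thick for 11 mm, then tapering to 3 mm at its tip 20 mm above the pad. Plunger in a brass barrel at x = y = 0. Origin: centre of the base's underside, z up.
- plunger (a joint): Travel of the sprung plunger, m: 0 fully out (tip 8 mm above the rest pads), grows as it is pressed down; 0.008 with the plate on the pads (the pads are the stop: it could go to 0.012). Spring about 5 N at 0, 11 N at 0.008, more than the module's weight; so a firm hold on the pads loads the jig with 15 to 30 N in all. The jig stands 80 N at most.
- plunger_tip (a point): Centre of the top of the plunger's tip; 44 mm above the bench when out.
- plate_end_left (a point): Centre of the module's round through hole, 11 mm across, at its own x = 0, y = +45 mm, at the level of the plate's underside.
- plate_end_right (a point): Centre of the module's round through hole, 11 mm across, at its own x = 0, y = -45 mm, at the level of the plate's underside.
- bottle: Bystander: white cleaner bottle with a red dropper cap, 55 mm across, 122 mm high, standing. Origin: centre of its underside.
- cup: Bystander: black parts cup with small green parts, 96 mm across, 74 mm high. Origin: centre of its underside.
- driver: Bystander: small screwdriver with a red handle, 178 mm long, lying. Origin: centre of its underside, length along y.
- spool2: Bystander: loose solder spool with black flanges and white wire, 59 x 72 x 41 mm, beyond the work at the back right of the bench (another one, fixed, stands nearer, farther right). Origin: centre of its underside.

How it is judged (in metres and radians):
On the way, in this order (a step that is already met when the one before it is completed fails the run):
1. the module is lifted clear, above the jig's pins (height (world z) of module above 0.062 m), for 0.1 s.
2. the module is over both pins, with the pins in its holes and the plate close above the plunger or on it (horizontal distance between module and jig below 0.004 m and angle between the y axis of module and the y axis of jig, either way round below 0.08 rad and z of each of plate_end_left, plate_end_right in the frame of jig below 0.05 m), for 0.1 s.
At the end, for the whole second after the job is handed in: Arm still pressing (over 3 N) on the still module: plate on both pins (centred within 4 mm, 0.08 rad), level within 0.04 rad, both ends within 1.5 mm of the rest pads, plunger in by over 6.5 mm, jig bearing over 12 N, of which the spring takes 11 (horizontal distance between module and jig below 0.004 m and angle between the y axis of module and the y axis of jig, either way round below 0.08 rad and angle between module's own z axis and vertical below 0.04 rad and z of each of plate_end_left, plate_end_right in the frame of jig below 0.0375 m and value of joint plunger above 0.0065 m and contact force between module and jig above 12 N and contact force between any of the fingers, the arm and module above 3 N and linear speed of module below 0.02 m/s); the arm keeps its last pose, push and grip.
It fails at once if the module is rammed into the jig with more than 80 N (contact force between module and jig above 80 N).
It fails at once if a bystander (bottle, cup, screwdriver, spool) is moved by more than 30 mm (distance of any of bottle, cup, driver, spool2 from where it was at the start of the episode above 0.03 m).
It also fails if it takes over 45 s, if anything falls off the work surface, if the arm or the gripper's body presses on something with over 40 N, if the wrist force passes 120 N, or if a joint passes its speed limit or range.

ROBOT

A 6-joint arm with a two-finger parallel gripper is mounted at the origin on a cart in front of the work surface, level with it; the furniture and walls round the work are solid. World frame = base frame: x ahead of the robot, y to its left, z up, the work surface at z = 0. Lengths are in m, angles in degrees, forces in N, time in s.
With the tool pointing down it reaches from about 0.3 to 0.75 m from the base axis. Payload 8.5 kg.
Tool frame: the origin (TCP) lies between the finger pads; the fingertips stand 8 mm ahead of it and the grasp point (between the pads) lies 11 mm behind it; y points along the fingers, z is the direction in which the jaws open and shut, and the axes are right-handed (so a half turn about y gives the same grasp; the last joint's range is limited). The gripper opens to 85 mm and grips with 20 to 120 N. Pads are 22 mm wide; open, the fingers measure 114 mm over their backs; the gripper's body (76 mm by 85 mm) begins 54 mm behind the grasp point. The pads swing forward as they close: fully open they stand 13 mm farther back than shut.
Start: joints at [-77.481, 21.807, 74.336, -0, 83.858, -12.336], TCP at [0.231, -0.499, 0.239] pointing down, gripper open.
Joint ranges: [-178.18, 178.18], [-50.72, 133.34], [12.68, 142.11], [-81.47, 261.47], [9.98, 163.14], [-165.26, 165.26]. Speed limits (degrees/s): [136.94, 136.94, 180, 180, 180, 180].

INTERFACE

Orientations are given as a 3x3 rotation matrix whose columns are the frame's x, y, z axes.
In Python, from rig import env, get_image gives the robot as it stands.
- The arm moves only by the tool move_arm, never from a script. Its argument "targets" is one flat list of numbers, 6 for each row, row after row: the shift along the tool's x, y, z in mm, then the turn, a rotation vector about the tool's x, y, z in rad. A call has exactly 5 rows; each row shifts and turns the commanded pose from where the row before left it, along the tool's axes as they then stand; what a row does not reach is not made up. A row lasts 1/8 s, in which the tool goes at most 62.5 mm and 10.7 degrees, less where a joint would pass 70% of its speed; a pose out of reach is approached as far as the arm can. A call is refused whole if a number of a shift passes 62.5 or a number of a turn 0.188, either way. A call with a gripper value outside its range is refused whole. "hand" is the opening, from -1 (shut) to 1 (fully open), so that 0 is half open, set as the call begins (left out, the last holds). The fingers move at their own pace and stop on an object; "squeeze" is the grip in N (left out, the last holds). Time passes only in rows, so rows that do not move let the fingers close, or fill a call up. It gives the time, the measured TCP pose, the force and the opening at its end, in the units of the state.
- env.observe(): the state, without advancing time (a new reading comes with each control period).
- get_image(name): name is "scene" or "top"; returns a dict with "pixels" (400x640x3 uint8, red, green, blue), "z_map" (400x640 float32, m along the optical axis (not along the pixel's ray), 0 where there is no reading), "intrinsics" (3x3 intrinsics, pixels), "k1" (the pictures are not rectified: a ray, as slopes to the right and down, at radius r is drawn at 1 + k1 r^2 times it, then the intrinsics apply), "R" (3x3) and "t" (3): a world point X has camera coordinates R X + t. Camera axes: x right, y down, z forward; pixel columns grow to the right and rows downward; lengths in m; the calibration is good to about 2 mm. A picture is of the moment at which its call begins.
- env.close_job(): hands the job in, once; it reports no verdict.
The state is a dict: "time_s": time; "q": joint angles; "qvel": joint speeds; "joint_efforts": joint torques, N m; "position": TCP position; "tool_rot": TCP orientation; "ft_force": force on the tool from outside, world axes, zero at the start; "wrist_torque": the same for the moment, N m; "grip_width": finger opening in m.
Only numpy, scipy, OpenCV 4.12 (cv2) and the standard library are available. Lean on these libraries where they do the work, as an engineer would, in place of code of your own. Each camera call takes 0.05 s, during which the arm holds its last target.

## Working session

There is one attempt and no reset: what is moved stays moved. The work goes in short steps, Python scripts to look and compute and a tool call to move; the robot and the scene stay as the last step left them, time stands still between calls to the robot, and variables do not carry over. Pictures are saved under pics/ and viewed, and the job is handed in when it is done.

Besides the shell and the picture viewer there is one more tool, called after "Emit:" as a command line: name --argument value ..., lists and objects as JSON in quotes. move_arm: Moves the arm, as the interface text tells. Its arguments: {"type":"object","properties":{"targets":{"type":"array"},"hand":{"type":"number"},"squeeze":{"type":"number"}},"required":["targets"]}

```bash
ls; mkdir -p pics; python3 - <<'E'
from rig import env, get_image
import cv2, numpy as np, pickle
s=env.observe(); print({k:np.round(v,4).tolist() for k,v in s.items()})
for n in ("scene","top"):
    d=get_image(n); pickle.dump(d,open(f"{n}0.pkl","wb"))
    cv2.imwrite(f"pics/{n}0.png",d["pixels"][:,:,::-1])
    print(n,d["intrinsics"],d["k1"],d["R"],d["t"])
E
```

```text
pics
{'time_s': 0.0, 'q': [-77.4812, 21.8418, 74.3841, -0.0004, 83.8551, -12.337], 'qvel': [0.0798, 0.0638, -0.0286, 0.0135, -0.0356, 0.0703], 'joint_efforts': [-0.001, -44.8464, -23.1279, -0.0003, 0.0048, -0.0], 'position': [0.2311, -0.4988, 0.2387], 'tool_rot': [[-0.9074, -0.0003, 0.4203], [-0.4203, 0.0014, -0.9074], [-0.0003, -1.0, -0.0014]], 'ft_force': [-0.097, -0.2461, -0.1583], 'wrist_torque': [0.016, 0.0195, 0.0111], 'grip_width': 0.0855}
scene [[401.63997704   0.         320.03623024]
 [  0.         401.63997704 199.6019339 ]
 [  0.           0.           1.        ]] 0.008854316552741328 [[-0.83789036 -0.54564865  0.01439767]
 [-0.44082073  0.66089181 -0.60737064]
 [ 0.32189567 -0.5152568  -0.79428812]] [0.5471739  0.24005669 1.02332349]
top [[506.50948802   0.         330.38962189]
 [  0.         506.50948802 202.01153723]
 [  0.           0.           1.        ]] -0.13234910203354056 [[-0.01393312 -0.99989617 -0.00367736]
 [-0.99281958  0.01427131 -0.11876706]
 [ 0.11880721  0.00199616 -0.99291533]] [0.1127401  0.59845326 1.34538383]
```

View pics/scene0.png

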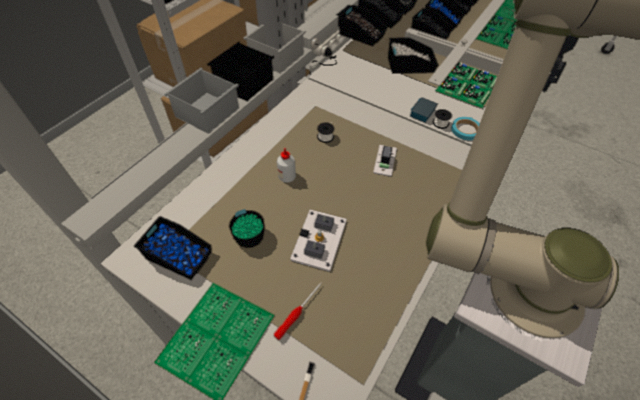

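View pics/top0.png

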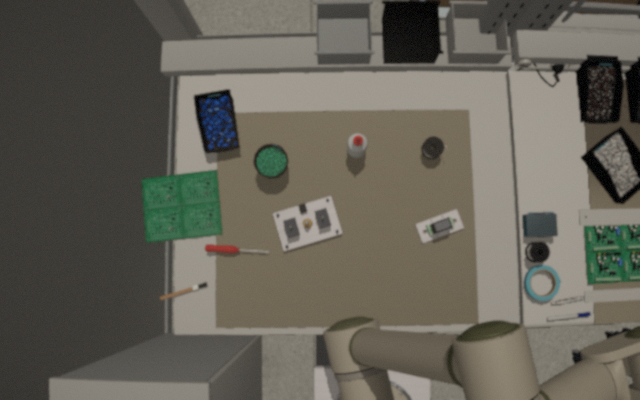

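The top view shows the jig at about (308,223), the module at (439,226), the bottle at (357,145), the cup at (271,161), the driver at (235,250) and the spool at (432,148). Next I'll zoom in and measure.

```bash
cat > h.py <<'E'
import numpy as np, cv2
def ray(d,uv):
    uv=np.atleast_2d(np.array(uv,float)); K=np.array(d["intrinsics"]); k=d["k1"]
    p=(uv-[K[0,2],K[1,2]])/[K[0,0],K[1,1]]; r=p.copy()
    for _ in range(30): r=p/(1+k*(r**2).sum(1,keepdims=True))
    R=np.array(d["R"]); return -R.T@np.array(d["t"]), np.c_[r,np.ones(len(r))]@R
def onplane(d,uv,z):
    c,v=ray(d,uv); return c+v*((z-c[2])/v[:,2])[:,None]
def proj(d,X):
    c=np.atleast_2d(X)@np.array(d["R"]).T+np.array(d["t"]); p=c[:,:2]/c[:,2:]
    p=p*(1+d["k1"]*(p**2).sum(1,keepdims=True)); K=np.array(d["intrinsics"]); return p*[K[0,0],K[1,1]]+[K[0,2],K[1,2]]
E
python3 - <<'E'
import pickle,cv2,numpy as np
from h import *
d=pickle.load(open("top0.pkl","rb")); im=d["pixels"][:,:,::-1]
a=im[185:265,265:350]; b=im[195:255,405:475]
cv2.imwrite("pics/c1.png",np.hstack([cv2.resize(a,(400,376),interpolation=cv2.INTER_CUBIC),cv2.resize(b,(400,376),interpolation=cv2.INTER_CUBIC)]))
d2=pickle.load(open("scene0.pkl","rb")); im=d2["pixels"][:,:,::-1]
cv2.imwrite("pics/c2.png",np.hstack([cv2.resize(im[205:275,285:355],(400,400),interpolation=cv2.INTER_CUBIC),cv2.resize(im[135:185,360:410],(400,400),interpolation=cv2.INTER_CUBIC)]))
# white masks
for n,dd,zs,boxes in (("top",d,(0.012,0.006),((265,350,185,265),(405,475,200,250))),("scene",d2,(0.012,0.006),((285,355,200,275),(365,405,138,180)))):
    hsv=cv2.cvtColor(dd["pixels"],cv2.COLOR_RGB2HSV)
    for z,(u0,u1,v0,v1) in zip(zs,boxes):
        m=((hsv[...,1]<45)&(hsv[...,2]>120)).astype(np.uint8)[v0:v1,u0:u1]
        cs,_=cv2.findContours(m,cv2.RETR_EXTERNAL,cv2.CHAIN_APPROX_NONE); c=max(cs,key=cv2.contourArea).reshape(-1,2)+[u0,v0]
        P=onplane(dd,c,z)[:,:2]; r=cv2.minAreaRect((P*1000).astype(np.float32)); print(n,z,r)
E
```

```text
top 0.012 ((546.4375, 170.17733764648438), (113.6495132446289, 174.70855712890625), 16.093839645385742)
top 0.006 ((533.3796997070312, -198.42788696289062), (61.2716178894043, 129.41253662109375), 19.517669677734375)
scene 0.012 ((545.543701171875, 171.45848083496094), (111.85767364501953, 172.6078338623047), 16.38880729675293)
scene 0.006 ((533.287841796875, -197.10723876953125), (57.52827072143555, 127.87012481689453), 19.9489688873291)
```

View pics/c1.png

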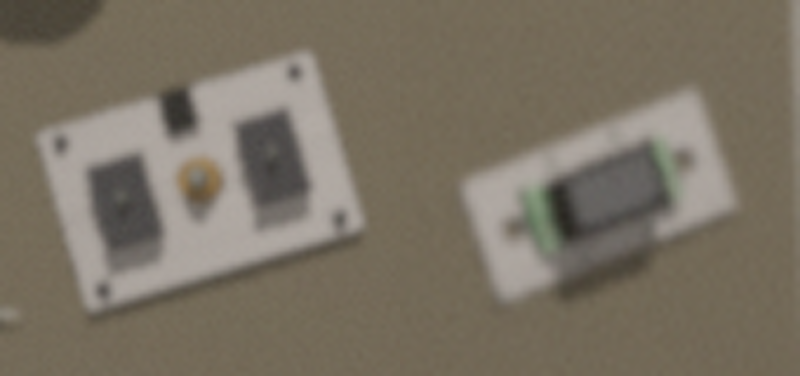

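View pics/c2.png

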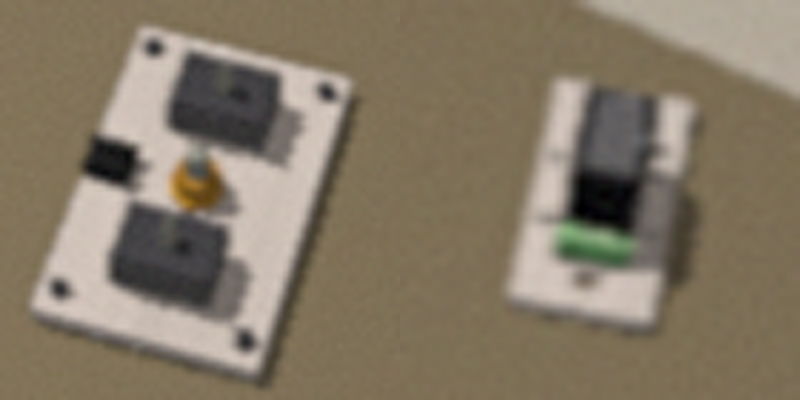

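```bash
cat >> h.py <<'E'
def cloud(d):
    z=np.array(d["z_map"]); h,w=z.shape; v,u=np.mgrid[:h,:w]
    c,r=ray(d,np.c_[u.ravel(),v.ravel()]); X=c+r*z.ravel()[:,None]; X[z.ravel()==0]=np.nan
    return X.reshape(h,w,3)
E
python3 - <<'E'
import pickle
from h import *
for n in ("top","scene"):
    d=pickle.load(open(n+"0.pkl","rb")); X=cloud(d)
    z=X[...,2]; 
    def sel(c,r): return np.hypot(X[...,0]-c[0],X[...,1]-c[1])<r
    for nm,c,r,lo,hi in (("pads",(.546,.171),.08,.031,.041),("base",(.546,.171),.12,.008,.016),("house",(.533,-.198),.06,.036,.05),("plate",(.533,-.198),.09,.004,.009),("table",(.45,0),.05,-.02,.02)):
        m=sel(c,r)&(z>lo)&(z<hi)
        print(n,nm,m.sum(),np.round(np.median(z[m]),4),np.round(np.nanstd(z[m]),4))
        if m.sum()<10 or nm=="table":continue
        k,lab,st,ce=cv2.connectedComponentsWithStats(m.astype(np.uint8))
        for i in range(1,k):
            if st[i,4]>30:
                P=X[lab==i]; rr=cv2.minAreaRect((P[:,:2]*1000).astype(np.float32)); print("   ",st[i,4],np.round(P.mean(0)*1000,1),np.round(rr[0],1),np.round(rr[1],1),round(rr[2],1))
E
```

```text
top pads 392 0.0359 0.0024
    192 [556.4 126.6  35.8] [556.3 126.2] [49.8 33.3] 15.2
    196 [534.2 212.8  35.9] [534.1 212.6] [49.5 33.9] 16.2
top base 1472 0.012 0.0021
    1459 [543.1 169.4  12. ] [546.9 169.8] [110.3 169.9] 16.1
top house 207 0.0432 0.0028
    207 [ 533.2 -196.9   43.1] [ 533.4 -197. ] [30.1 50.9] 18.7
top plate 636 0.0059 0.0014
    96 [ 555.6 -191.5    6.5] [ 555.4 -188.2] [16.  90.6] 19.3
    281 [ 524.8 -202.8    6.4] [ 530.8 -201.9] [ 62.1 133.1] 18.7
top table 1017 0.0003 0.0031
scene pads 401 0.0365 0.002
    183 [556.2 128.6  36.3] [557.3 126.7] [49.  35.4] 16.1
    209 [531.5 214.3  36.2] [532. 213.] [48.3 34.3] 16.6
scene base 1395 0.0124 0.0017
    1394 [538.6 178.7  12.4] [544.8 169.5] [110.2 173.7] 15.9
scene house 122 0.0428 0.0024
    122 [ 530.9 -195.2   42.7] [ 531.4 -197.7] [30.2 53.2] 19.7
scene plate 283 0.0061 0.0013
    239 [ 527.7 -185.7    6.4] [ 533.6 -197.6] [ 62.5 128.8] 21.4
scene table 752 0.0005 0.0019
```

```bash
cat >> h.py <<'E'
from scipy.spatial.transform import Rotation as Ro
def Rdown(jaw_deg):
    a=np.radians(jaw_deg); z=np.array([np.cos(a),np.sin(a),0]); y=np.array([0,0,-1.]); return np.c_[np.cross(y,z),y,z]
def plan(p0,R0,p1,R1,n):
    dv=Ro.from_matrix(R0.T@R1).as_rotvec(); rows=[]
    for i in range(n):
        Ri=R0@Ro.from_rotvec(dv*i/n).as_matrix()
        rows.append(np.r_[Ri.T@((np.array(p1)-p0)/n)*1000,dv/n])
    rows=np.round(np.array(rows),[1,1,1,4,4,4] if 0 else 4); rows[:,:3]=np.round(rows[:,:3],1)
    for k in range(0,n,5): print([float(x) for x in rows[k:k+5].ravel()])
def goto(p1,jaw,n):
    from rig import env
    s=env.observe(); plan(np.array(s["position"]),np.array(s["tool_rot"]),p1,Rdown(jaw),n)
E
python3 -c "
from h import *
goto([.5333,-.197,.12],19.4,10)"
```

```text
[-40.1, 11.9, -14.7, 0.0001, -0.1476, -0.0001, -41.8, 11.9, -8.6, 0.0001, -0.1476, -0.0001, -42.6, 11.9, -2.4, 0.0001, -0.1476, -0.0001, -42.5, 11.9, 3.9, 0.0001, -0.1476, -0.0001, -41.5, 11.9, 10.1, 0.0001, -0.1476, -0.0001]
[-39.5, 11.9, 16.1, 0.0001, -0.1476, -0.0001, -36.7, 11.9, 21.8, 0.0001, -0.1476, -0.0001, -33.2, 11.9, 26.9, 0.0001, -0.1476, -0.0001, -28.8, 11.9, 31.5, 0.0001, -0.1476, -0.0001, -23.9, 11.9, 35.4, 0.0001, -0.1476, -0.0001]
```

Emit:
move_arm --targets '[-40,12,-15,0,-0.148,0,-42,12,-9,0,-0.148,0,-43,12,-2,0,-0.148,0,-42,12,4,0,-0.148,0,-41,12,10,0,-0.148,0]' --hand 1 --squeeze 60

```text
time_s: 0.72
position: [0.3825, -0.347, 0.1787]
tool_rot: [[-0.382, -0.0, 0.924], [-0.924, 0.0, -0.382], [-0.0, -1.0, -0.0]]
ft_force: [0.8, -0.9, -0.1]
grip_width: 0.0853
```

Emit:
move_arm --targets '[-40,12,16,0,-0.148,0,-37,12,22,0,-0.148,0,-33,12,27,0,-0.148,0,-29,12,31,0,-0.148,0,-24,12,35,0,-0.148,0]'

```text
time_s: 1.35
position: [0.5326, -0.195, 0.1186]
tool_rot: [[0.341, -0.001, 0.94], [-0.94, 0.0, 0.341], [-0.0, -1.0, -0.0]]
ft_force: [-0.3, -0.2, 0.5]
grip_width: 0.0851
```

```bash
python3 -c "
from h import *
from rig import env,get_image
s=env.observe();print(s['position'],s['tool_rot'],s['q'],s['time_s'])
goto([.5333,-.197,.021],19.4,5)
for n in('top','scene'):
  d=get_image(n); im=d['pixels'][:,:,::-1]; 
  cv2.imwrite('pics/%s1.png'%n,im[130:300,340:520] if n=='top' else im[90:230,320:500])
a=[cv2.resize(cv2.imread('pics/%s1.png'%n),(400,400)) for n in('top','scene')]; cv2.imwrite('pics/v1.png',np.hstack(a))
"
```

```text
[ 0.53263397 -0.19504386  0.11863652] [[ 3.40898026e-01 -5.57332493e-04  9.40100114e-01]
 [-9.40100149e-01  3.24119782e-04  3.40898231e-01]
 [-4.94698705e-04 -9.99999792e-01 -4.13456566e-04]] [-3.20669267e+01  3.00010607e+01  8.20366981e+01 -1.31160258e-03
  6.79991614e+01 -5.19980395e+01] 1.35
[0.4, 19.5, -0.0, 0.0001, 0.0019, -0.0001, 0.4, 19.5, -0.0, 0.0001, 0.0019, -0.0001, 0.4, 19.5, -0.0, 0.0001, 0.0019, -0.0001, 0.4, 19.5, -0.0, 0.0001, 0.0019, -0.0001, 0.4, 19.5, -0.0, 0.0001, 0.0019, -0.0001]
```

View pics/v1.png

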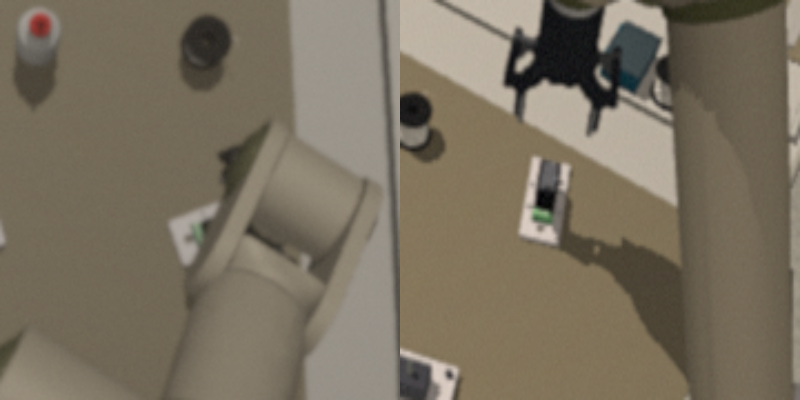

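The top view is blocked by the arm. In the scene view the open gripper is above the module (crop about (545,195)) and the spool is clear of it. I'll descend now.

Emit:
move_arm --targets '[0.5,22,0,0,0.002,0,0.5,22,0,0,0.002,0,0.5,22,0,0,0.002,0,0.5,20,0,0,0.002,0,0,12,0,0,0,0]'

```text
time_s: 2.08
position: [0.532, -0.1984, 0.0204]
tool_rot: [[0.328, -0.001, 0.945], [-0.945, 0.001, 0.328], [-0.001, -1.0, -0.001]]
ft_force: [0.2, -0.7, -0.4]
grip_width: 0.0852
```

```bash
python3 -c "
from h import *
from rig import env,get_image
goto([.5333,-.197,.021],19.4,5)
d=get_image('scene'); im=d['pixels'][:,:,::-1]; 
cv2.imwrite('pics/v2.png',cv2.resize(im[110:200,340:440],(800,600)))
"
```

```text
[-0.2, -0.1, 0.3, 0.0002, -0.0009, -0.0002, -0.2, -0.1, 0.3, 0.0002, -0.0009, -0.0002, -0.2, -0.1, 0.3, 0.0002, -0.0009, -0.0002, -0.2, -0.1, 0.3, 0.0002, -0.0009, -0.0002, -0.2, -0.1, 0.3, 0.0002, -0.0009, -0.0002]
```

View pics/v2.png

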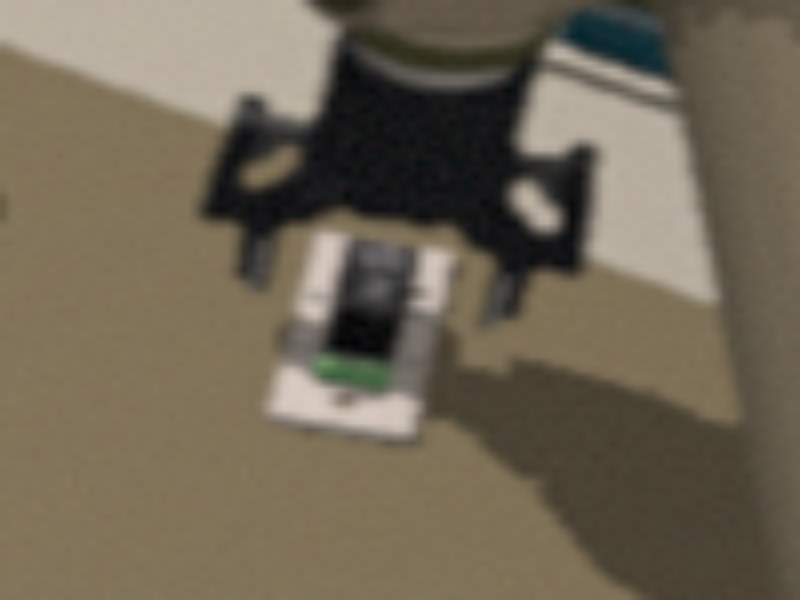

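The fingers straddle the housing (crop about (375,300)) and look centred. I'll make a small correction and close.

Emit:
move_arm --targets '[-1,0,1.5,0,-0.004,0,0,0,0,0,0,0,0,0,0,0,0,0,0,0,0,0,0,0,0,0,0,0,0,0]' --hand -1 --squeeze 60

```text
time_s: 2.75
position: [0.534, -0.1968, 0.0221]
tool_rot: [[0.333, 0.001, 0.943], [-0.943, -0.001, 0.333], [0.001, -1.0, 0.001]]
ft_force: [-0.7, 0.7, 5.3]
grip_width: 0.0289
```

Emit:
move_arm --targets '[0,0,0,0,0,0,0,0,0,0,0,0,0,0,0,0,0,0,0,0,0,0,0,0,0,0,0,0,0,0]'

```text
time_s: 3.38
position: [0.534, -0.1968, 0.0221]
tool_rot: [[0.333, 0.001, 0.943], [-0.943, -0.001, 0.333], [0.001, -1.0, 0.001]]
ft_force: [-0.7, 1.0, 6.6]
grip_width: 0.0291
```

```bash
python3 -c "
from h import *
from rig import env,get_image
s=env.observe();print(s['position'],s['tool_rot'],s['grip_width'],s['ft_force'])
d=get_image('scene'); im=d['pixels'][:,:,::-1]; 
cv2.imwrite('pics/v3.png',cv2.resize(im[110:200,340:440],(800,600)))
"
```

```text
[ 0.53397509 -0.19681913  0.02210509] [[ 3.32573650e-01  1.17245821e-03  9.43076557e-01]
 [-9.43076683e-01 -7.17400415e-04  3.32574586e-01]
 [ 1.06649332e-03 -9.99999055e-01  8.67129523e-04]] 0.029134057966179672 [-0.69614913  1.02847146  6.57730931]
```

View pics/v3.png

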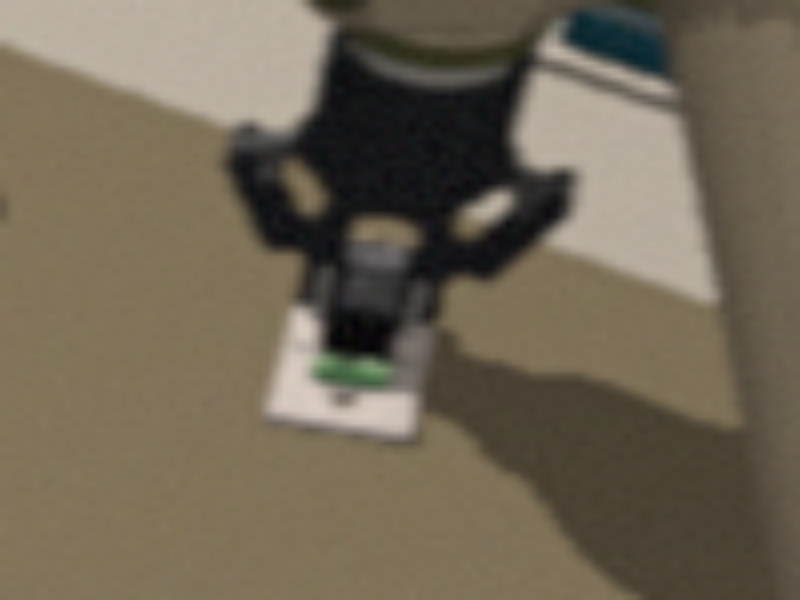

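Emit:
move_arm --targets '[0,-10,0,0,0,0,0,-25,0,0,0,0,0,-30,0,0,0,0,0,-25,0,0,0,0,0,-10,0,0,0,0]'

```text
time_s: 4.05
position: [0.5338, -0.1968, 0.1227]
tool_rot: [[0.333, 0.002, 0.943], [-0.943, -0.001, 0.333], [0.001, -1.0, 0.001]]
ft_force: [-0.2, -1.1, -2.2]
grip_width: 0.0289
```

```bash
python3 -c "
from h import *
goto([.5455,.1697,.122],15.9,10)
from rig import get_image
import pickle
d=get_image('scene'); im=d['pixels'][:,:,::-1]; 
cv2.imwrite('pics/v4.png',cv2.resize(im[90:200,340:460],(800,600)))
"
```

```text
[-34.2, 0.0, 13.3, -0.0001, 0.0062, 0.0001, -34.3, 0.0, 13.1, -0.0001, 0.0062, 0.0001, -34.3, 0.0, 12.9, -0.0001, 0.0062, 0.0001, -34.4, 0.0, 12.7, -0.0001, 0.0062, 0.0001, -34.5, 0.1, 12.4, -0.0001, 0.0062, 0.0001]
[-34.6, 0.1, 12.2, -0.0001, 0.0062, 0.0001, -34.6, 0.1, 12.0, -0.0001, 0.0062, 0.0001, -34.7, 0.1, 11.8, -0.0001, 0.0062, 0.0001, -34.8, 0.1, 11.6, -0.0001, 0.0062, 0.0001, -34.9, 0.1, 11.4, -0.0001, 0.0062, 0.0001]
```

View pics/v4.png

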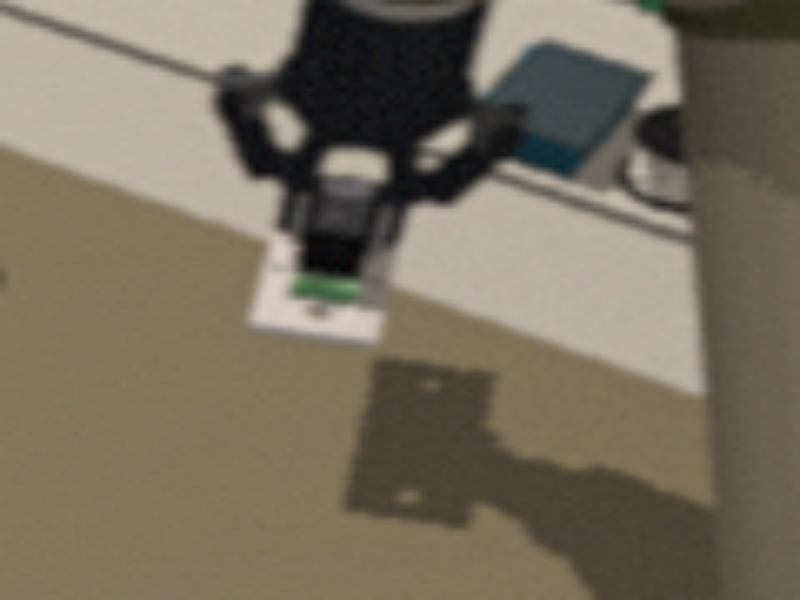

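The module is held at crop position (325,270), with both holes showing in its shadow. I'll move it over the jig.

Emit:
move_arm --targets '[-34,0,13,0,0.006,0,-34,0,13,0,0.006,0,-34,0,13,0,0.006,0,-34,0,13,0,0.006,0,-34,0,12,0,0.006,0]'

```text
time_s: 4.72
position: [0.5391, -0.0138, 0.1203]
tool_rot: [[0.304, -0.002, 0.953], [-0.953, 0.001, 0.304], [-0.001, -1.0, -0.002]]
ft_force: [0.3, -0.5, -2.5]
grip_width: 0.0292
```

Emit:
move_arm --targets '[-35,0,12,0,0.006,0,-35,0,12,0,0.006,0,-35,0,12,0,0.006,0,-35,0,12,0,0.006,0,-35,0,11,0,0.006,0]'

```text
time_s: 5.35
position: [0.5443, 0.1706, 0.1202]
tool_rot: [[0.275, -0.002, 0.961], [-0.961, -0.0, 0.275], [-0.0, -1.0, -0.002]]
ft_force: [0.4, -0.5, -2.8]
grip_width: 0.0291
```

```bash
python3 -c "
from h import *
from rig import env,get_image
import pickle
s=env.observe();print(s['position'],s['tool_rot'],s['time_s'],s['q'])
for n in('top','scene'):
  d=get_image(n); pickle.dump(d,open(n+'5.pkl','wb')); im=d['pixels'][:,:,::-1]
  cv2.imwrite('pics/%s5.png'%n,cv2.resize(im[170:280,250:370] if n=='top' else im[140:290,250:400],(600,550)))
goto([.5455,.1697,.122],15.9,5)
"
```

```text
[0.54427924 0.17064413 0.12019869] [[ 2.75162673e-01 -2.05464707e-03  9.61395487e-01]
 [-9.61397611e-01 -2.03661784e-04  2.75162846e-01]
 [-3.69563017e-04 -9.99997868e-01 -2.03137291e-03]] 5.35 [ 5.51980556e+00  3.02024836e+01  8.13353382e+01 -3.12734785e-04
  6.85804775e+01 -1.04518112e+01]
[0.6, -0.4, 0.2, 0.0004, 0.001, -0.0002, 0.6, -0.4, 0.2, 0.0004, 0.001, -0.0002, 0.6, -0.4, 0.2, 0.0004, 0.001, -0.0002, 0.6, -0.4, 0.2, 0.0004, 0.001, -0.0002, 0.6, -0.4, 0.2, 0.0004, 0.001, -0.0002]
```

View pics/top5.png

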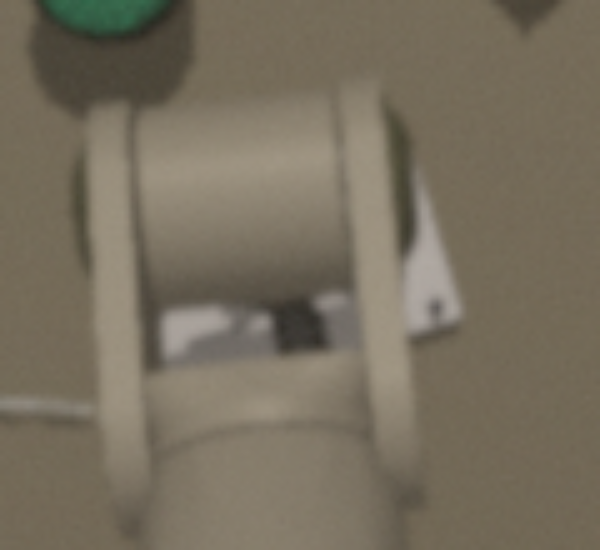

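View pics/scene5.png

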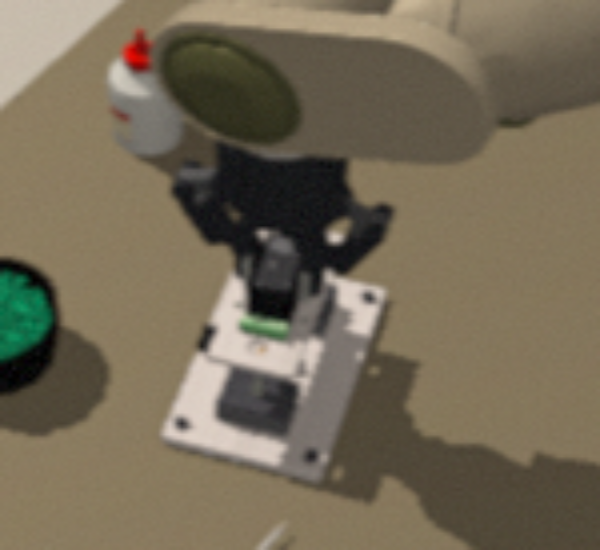

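```bash
cat > meas.py <<'E'
import pickle,sys
from h import *
def run(fn,zu,tcp,jaw,out):
    d=pickle.load(open(fn,"rb")); X=cloud(d); z=X[...,2]; zt=zu+.006
    a=np.radians(jaw); ex=np.array([np.cos(a),np.sin(a)]); ey=np.array([-ex[1],ex[0]])
    hsv=cv2.cvtColor(d["pixels"],cv2.COLOR_RGB2HSV)
    m=(abs(z-zt)<.006)&(np.hypot(X[...,0]-tcp[0],X[...,1]-tcp[1])<.09)
    P=X[m][:,:2]-tcp[:2]; L=np.c_[P@ex,P@ey]*1000
    print("n",m.sum(),"z",np.median(z[m]))
    for y0,y1 in ((20,30),(30,40),(40,50),(50,58)):
        q=L[(L[:,1]>y0)&(L[:,1]<y1)]
        if len(q): print("y",y0,y1,"x range",np.round([q[:,0].min(),q[:,0].max()],1),len(q))
    print("y max",np.round(np.sort(L[:,1])[-6:],1))
    im=d["pixels"][:,:,::-1].copy()
    # predicted: hole centre at plate top, plate corners
    for l in ((0,45),(28,62),(-28,62)):
        w=np.r_[tcp[:2]+(ex*l[0]+ey*l[1])/1000,zt]; print(l,np.round(proj(d,w),1))
    u,v=np.where(m)[1],np.where(m)[0]
    c=im[200:260,285:345]; cv2.imwrite(out,cv2.resize(c,(600,600),interpolation=cv2.INTER_CUBIC))
E
python3 -c "
from meas import *
run('scene5.pkl',.098,np.array([.5443,.1706]),15.97,'pics/m5.png')"
```

```text
n 376 z 0.1046196015770684
y 20 30 x range [-28.1  27.5] 39
y 30 40 x range [-28.5  27.8] 50
y 40 50 x range [-28.4  26.6] 70
y 50 58 x range [-28.2  26.8] 54
y max [65.  65.1 65.2 65.4 65.4 65.6]
(0, 45) [[314.5 233.2]]
(28, 62) [[301.7 235.8]]
(-28, 62) [[323.3 241.7]]
```

View pics/m5.png

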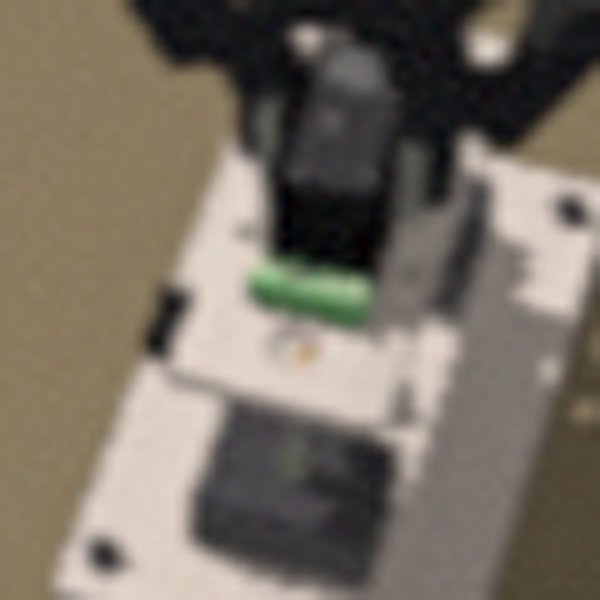

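```bash
python3 -c "
from meas import *
from rig import env
s=env.observe();p=np.array(s['position']);print(p,s['time_s'])
run('scene5.pkl',p[2]-.022,p,15.9,'pics/m5.png')
goto([.5453,.1698,.082],15.9,5)"
```

```text
[0.54392711 0.172361   0.12016042] 5.45
n 376 z 0.1046196015770684
y 20 30 x range [-28.7  26.7] 37
y 30 40 x range [-28.6  27.6] 59
y 40 50 x range [-28.6  26.2] 65
y 50 58 x range [-29.2  26.6] 66
y max [63.2 63.3 63.4 63.6 63.6 63.9]
(0, 45) [[314.3 233.7]]
(28, 62) [[301.4 236.3]]
(-28, 62) [[323.  242.2]]
[0.6, 7.6, 0.1, 0.0004, 0.001, -0.0002, 0.6, 7.6, 0.1, 0.0004, 0.001, -0.0002, 0.6, 7.6, 0.1, 0.0004, 0.001, -0.0002, 0.6, 7.6, 0.1, 0.0004, 0.001, -0.0002, 0.6, 7.6, 0.1, 0.0004, 0.001, -0.0002]
```

Emit:
move_arm --targets '[1.5,12,0.3,0,0.002,0,1.5,14,0.3,0,0.002,0,0,12,0,0,0,0,0,0,0,0,0,0,0,0,0,0,0,0]'

```text
time_s: 6.08
position: [0.5465, 0.1666, 0.0835]
tool_rot: [[0.271, 0.0, 0.963], [-0.963, 0.0, 0.271], [0.0, -1.0, 0.0]]
ft_force: [-0.4, -0.5, -2.5]
grip_width: 0.0295
```

```bash
python3 -c "
from meas import *
from rig import env,get_image
s=env.observe();print(s['position'])
d=get_image('scene');pickle.dump(d,open('scene6.pkl','wb'))
s=env.observe();p=np.array(s['position']);R=np.array(s['tool_rot']);print(p,R[:,1],s['ft_force'],s['time_s'])
j=np.degrees(np.arctan2(R[1,2],R[0,2]));print(j)
run('scene6.pkl',p[2]-.022,p,j,'pics/m6.png')
# predicted jig pins tip through hole
a=np.radians(15.9);e=np.array([-np.sin(a),np.cos(a)])
print('pin tip, base',[np.round(proj(d,np.r_[np.array([.545,.1698])+.045*e,z]),1) for z in(.056,.036)])
goto([.5453,.1698,.082],15.9,5)"
```

```text
[0.54646882 0.16659769 0.08351258]
[0.54651403 0.16669591 0.08371663] [ 8.61136935e-04  1.04164509e-04 -9.99999624e-01] [-0.42111767 -0.24077765 -2.40079527] 6.125
15.74616506874152
n 363 z 0.06781414469462654
y 20 30 x range [-28.9  26.4] 37
y 30 40 x range [-28.9  27.1] 72
y 40 50 x range [-28.9  26.6] 63
y 50 58 x range [-28.7  26.8] 57
y max [61.3 61.6 61.8 61.8 62.3 62.3]
(0, 45) [[314.5 239.3]]
(28, 62) [[302.1 241.9]]
(-28, 62) [[323.  247.7]]
pin tip, base [array([[314.4, 242.9]]), array([[314.4, 246.8]])]
[-0.7, 0.3, -0.1, -0.0002, -0.0005, 0.0, -0.7, 0.3, -0.1, -0.0002, -0.0005, 0.0, -0.7, 0.3, -0.1, -0.0002, -0.0005, 0.0, -0.7, 0.3, -0.1, -0.0002, -0.0005, 0.0, -0.7, 0.3, -0.1, -0.0002, -0.0005, 0.0]
```

View pics/m6.png

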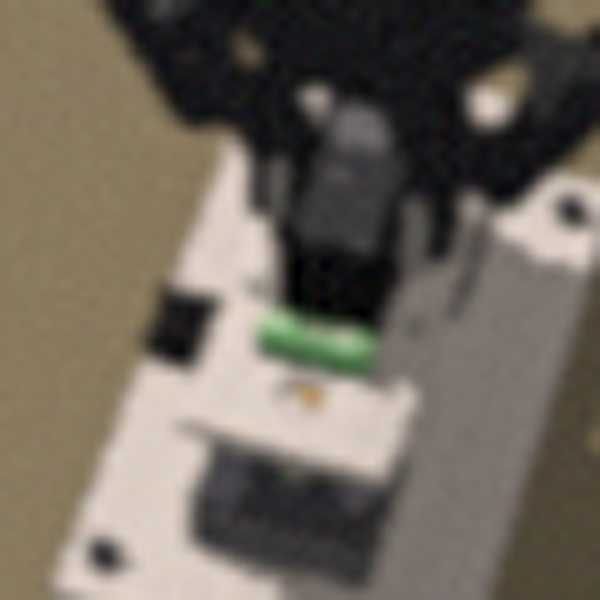

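Emit:
move_arm --targets '[-1.7,0,-0.2,0,-0.001,0,-1.7,0,-0.2,0,-0.001,0,0,0,0,0,0,0,0,0,0,0,0,0,0,0,0,0,0,0]'

```text
time_s: 6.75
position: [0.5449, 0.1699, 0.0833]
tool_rot: [[0.273, 0.0, 0.962], [-0.962, -0.0, 0.273], [0.0, -1.0, 0.0]]
ft_force: [0.7, 0.3, -2.6]
grip_width: 0.0291
```

```bash
python3 -c "
from meas import *
from rig import env,get_image
s=env.observe();print(s['position'])
d=get_image('scene');pickle.dump(d,open('scene6.pkl','wb'))
s=env.observe();p=np.array(s['position']);R=np.array(s['tool_rot']);print(p,R[:,1],s['ft_force'],s['time_s'])
j=np.degrees(np.arctan2(R[1,2],R[0,2]));print(j)
run('scene6.pkl',p[2]-.022,p,j,'pics/m7.png')
goto([.5453,.1698,.070],15.9,5)"
```

```text
[0.54494283 0.16991894 0.08333624]
[0.54494827 0.16989362 0.08332528] [ 3.43191381e-05 -6.89870218e-06 -9.99999999e-01] [ 0.35537096  0.76265881 -2.100202  ] 6.8
15.866332273578005
n 357 z 0.06763729432027132
y 20 30 x range [-29.   25.7] 34
y 30 40 x range [-28.9  26.4] 61
y 40 50 x range [-29.3  26.7] 65
y 50 58 x range [-28.6  25.9] 62
y max [61.1 61.3 61.4 61.5 62.3 62.7]
(0, 45) [[314.4 240.6]]
(28, 62) [[301.9 243.2]]
(-28, 62) [[322.9 249. ]]
[0.0, 2.7, 0.1, -0.0, -0.0001, 0.0, 0.0, 2.7, 0.1, -0.0, -0.0001, 0.0, 0.0, 2.7, 0.1, -0.0, -0.0001, 0.0, 0.0, 2.7, 0.1, -0.0, -0.0001, 0.0, 0.0, 2.7, 0.1, -0.0, -0.0001, 0.0]
```

View pics/m7.png

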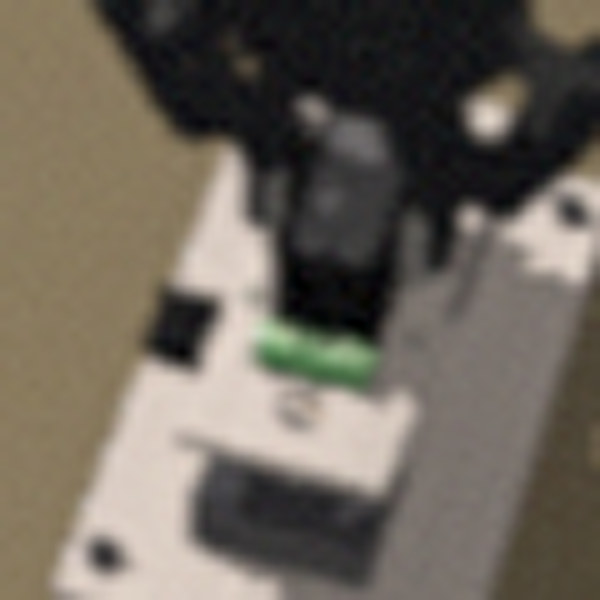

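Emit:
move_arm --targets '[0,3,0.6,0,0,0,0,3,0,0,0,0,0,3,0,0,0,0,0,2,0,0,0,0,0,0,0,0,0,0]'

```text
time_s: 7.42
position: [0.5454, 0.1701, 0.0721]
tool_rot: [[0.273, -0.0, 0.962], [-0.962, -0.0, 0.273], [-0.0, -1.0, -0.0]]
ft_force: [0.5, -0.1, -2.6]
grip_width: 0.0293
```

```bash
python3 -c "
from meas import *
from rig import env,get_image
d=get_image('scene');pickle.dump(d,open('scene8.pkl','wb'))
s=env.observe();p=np.array(s['position']);R=np.array(s['tool_rot']);print(p,R[:,1],s['ft_force'],s['time_s'])
j=np.degrees(np.arctan2(R[1,2],R[0,2]));print(j)
run('scene8.pkl',p[2]-.022,p,j,'pics/m8.png')
cv2.imwrite('pics/m8.png',cv2.resize(d['pixels'][225:265,295:335,::-1],(600,600),interpolation=cv2.INTER_CUBIC))
"
```

```text
[0.54550749 0.17009328 0.07229369] [-3.99844251e-05  1.02235398e-05 -9.99999999e-01] [ 0.22064105  0.55892713 -2.60072091] 7.475
15.869172880100574
n 350 z 0.05638882225848624
y 20 30 x range [-28.7  25.6] 36
y 30 40 x range [-28.9  26.6] 65
y 40 50 x range [-28.6  26.6] 68
y 50 58 x range [-29.1  27.3] 58
y max [60.6 60.7 60.7 60.8 61.  61. ]
(0, 45) [[314.2 242.8]]
(28, 62) [[301.8 245.3]]
(-28, 62) [[322.6 251.1]]
```

View pics/m8.png

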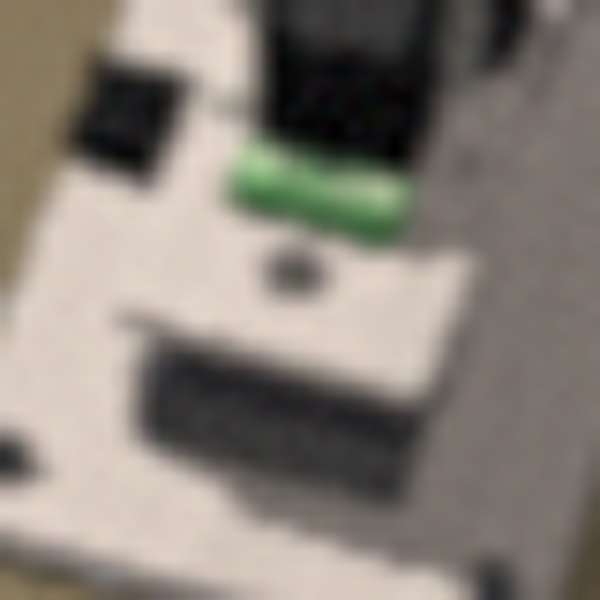

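No contact so far: the force is just the weight, with the pin tips already in the holes. The hole at crop (295,270) looks filled by the pin. I'll go lower in small steps.

Emit:
move_arm --targets '[0,1,0,0,0,0,0,1,0,0,0,0,0,1,0,0,0,0,0,1,0,0,0,0,0,0,0,0,0,0]'

```text
time_s: 8.1
position: [0.5455, 0.1701, 0.0682]
tool_rot: [[0.273, -0.0, 0.962], [-0.962, -0.0, 0.273], [-0.0, -1.0, -0.0]]
ft_force: [0.1, -0.8, -1.8]
grip_width: 0.0287
```

```bash
python3 -c "
from rig import env
s=env.observe();print(s['position'],s['ft_force'],s['wrist_torque'],s['time_s'])"
```

```text
[0.54545158 0.17009105 0.06822745] [ 0.13229512 -0.80420473 -1.75801604] [ 0.05481985 -0.02040152  0.01785674] 8.1
```

Emit:
move_arm --targets '[0,1,0,0,0,0,0,1,0,0,0,0,0,1,0,0,0,0,0,0,0,0,0,0,0,0,0,0,0,0]'

```text
time_s: 8.72
position: [0.5455, 0.1701, 0.0656]
tool_rot: [[0.274, 0.0, 0.962], [-0.962, 0.0, 0.274], [0.0, -1.0, 0.0]]
ft_force: [-1.3, -0.6, 2.2]
grip_width: 0.029
```

Emit:
move_arm --targets '[0,1,0,0,0,0,0,1,0,0,0,0,0,1,0,0,0,0,0,0,0,0,0,0,0,0,0,0,0,0]'

```text
time_s: 9.35
position: [0.5456, 0.1701, 0.0624]
tool_rot: [[0.273, 0.0, 0.962], [-0.962, 0.0, 0.273], [0.0, -1.0, 0.0]]
ft_force: [-1.9, -0.4, 4.1]
grip_width: 0.0294
```

Emit:
move_arm --targets '[0,1,0,0,0,0,0,1,0,0,0,0,0,1,0,0,0,0,0,0,0,0,0,0,0,0,0,0,0,0]'

```text
time_s: 9.98
position: [0.5456, 0.1701, 0.0596]
tool_rot: [[0.274, 0.0, 0.962], [-0.962, 0.0, 0.274], [0.0, -1.0, 0.0]]
ft_force: [-2.8, 0.8, 6.7]
grip_width: 0.0289
```

Emit:
move_arm --targets '[0,0.5,0,0,0,0,0,0.5,0,0,0,0,0,0,0,0,0,0,0,0,0,0,0,0,0,0,0,0,0,0]'

```text
time_s: 10.6
position: [0.5456, 0.1701, 0.0587]
tool_rot: [[0.274, 0.0, 0.962], [-0.962, 0.0, 0.274], [0.0, -1.0, 0.0]]
ft_force: [-2.7, 0.1, 8.3]
grip_width: 0.029
```

Emit:
move_arm --targets '[0,0.3,-0.4,0,0,0,0,0.2,0,0,0,0,0,0,0,0,0,0,0,0,0,0,0,0,0,0,0,0,0,0]'

```text
time_s: 11.22
position: [0.5455, 0.1701, 0.0584]
tool_rot: [[0.273, 0.001, 0.962], [-0.962, 0.0, 0.273], [0.0, -1.0, 0.001]]
ft_force: [-1.3, 0.7, 7.3]
grip_width: 0.0289
```

Emit:
move_arm --targets '[0,0.3,0,0,0,0,0,0.2,0,0,0,0,0,0,0,0,0,0,0,0,0,0,0,0,0,0,0,0,0,0]'

```text
time_s: 11.85
position: [0.5455, 0.1701, 0.0581]
tool_rot: [[0.273, 0.002, 0.962], [-0.962, 0.0, 0.273], [0.0, -1.0, 0.002]]
ft_force: [-1.9, 0.2, 9.4]
grip_width: 0.0289
```

Emit:
move_arm --targets '[0,0.3,0,0,0,0,0,0.2,0,0,0,0,0,0,0,0,0,0,0,0,0,0,0,0,0,0,0,0,0,0]'

```text
time_s: 12.48
position: [0.5455, 0.1701, 0.0581]
tool_rot: [[0.274, 0.002, 0.962], [-0.962, 0.0, 0.274], [0.0, -1.0, 0.002]]
ft_force: [-3.1, 0.4, 14.6]
grip_width: 0.0293
```

```bash
python3 -c "
from meas import *
from rig import env,get_image
d=get_image('scene');pickle.dump(d,open('scene9.pkl','wb'))
s=env.observe();p=np.array(s['position']);R=np.array(s['tool_rot']);print(p,R[:,1],s['ft_force'],s['wrist_torque'],s['time_s'])
run('scene9.pkl',p[2]-.022,p,15.87,'pics/m9.png')
cv2.imwrite('pics/m9.png',cv2.resize(d['pixels'][205:275,285:355,::-1],(600,600),interpolation=cv2.INTER_CUBIC))
"
```

```text
[0.54555063 0.17011354 0.0580921 ] [ 1.87796552e-03  2.15182353e-04 -9.99998213e-01] [-4.51326067 -0.80519863 14.8562839 ] [-0.1055381   0.76909894 -0.01052473] 12.525
n 346 z 0.042287582009740254
y 20 30 x range [-29.1  27.5] 32
y 30 40 x range [-28.4  26. ] 58
y 40 50 x range [-29.   26.6] 66
y 50 58 x range [-28.7  25.2] 61
y max [61.5 61.6 61.7 61.9 62.1 62.3]
(0, 45) [[314.1 245.6]]
(28, 62) [[301.9 248.2]]
(-28, 62) [[322.5 253.9]]
```

View pics/m9.png

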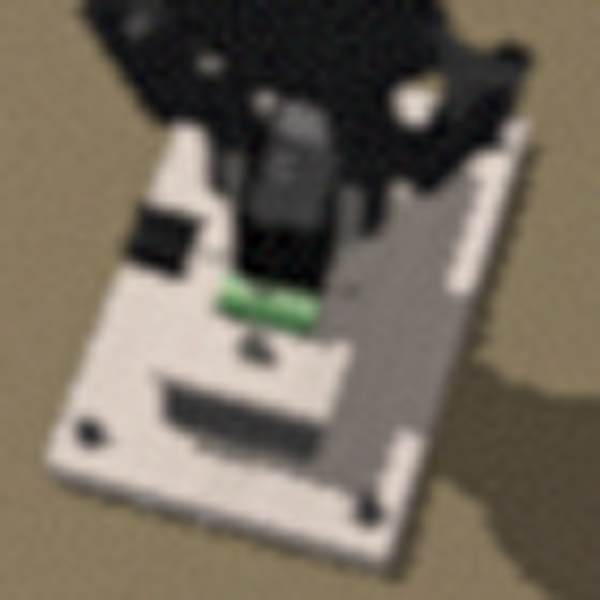

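The tool stopped at z 58.1 mm while the force rose to about 15 N, and the plate top reads 42.3 mm against 42 expected. The plate is on the pads with its front edge level across the tower (crop (160,380)-(330,410)). I'll add a little more push.

Emit:
move_arm --targets '[0,0.2,-0.2,0,0,0,0,0.2,0,0,0,0,0,0.1,0,0,0,0,0,0,0,0,0,0,0,0,0,0,0,0]'

```text
time_s: 13.15
position: [0.5455, 0.1701, 0.0581]
tool_rot: [[0.274, 0.003, 0.962], [-0.962, 0.0, 0.274], [0.0, -1.0, 0.003]]
ft_force: [-3.9, 1.0, 18.7]
grip_width: 0.0294
```

Emit:
move_arm --targets '[0,0,0,0,0,0,0,0,0,0,0,0,0,0,0,0,0,0,0,0,0,0,0,0,0,0,0,0,0,0]'

```text
time_s: 13.78
position: [0.5455, 0.1701, 0.0581]
tool_rot: [[0.274, 0.003, 0.962], [-0.962, 0.0, 0.274], [0.0, -1.0, 0.003]]
ft_force: [-3.8, -0.7, 18.3]
grip_width: 0.029
```

```bash
python3 -c "
from rig import env
s=env.observe();print(s['position'],s['ft_force'],s['qvel'],s['time_s']);print(env.close_job())"
```

```text
[0.54554787 0.17012676 0.05809468] [-3.78601621 -0.70927174 18.27634504] [ 0.06357315 -0.03075587  0.04007283 -0.02074972 -0.02915524  0.07544695] 13.775
the job is handed in; nothing more can be done
None
```

I gripped the relay module across its housing, lifted it to about 0.10 m and lowered it over both jig pins. I then pressed it onto the rest pads in small steps and handed the job in at 13.8 s, still gripped and pressed down. No verdict was reported.

**Last checks:**
- **Flush on the pads:** the tool stopped at z = 58.1 mm and stayed there as I pushed further. The plate top read 42.3 mm by depth image, against 42 mm expected.
- **Push:** about 18 N at the wrist, steady. With the module's weight, that puts roughly 20 N on the jig.
- **Level and still:** the tool was tilted about 0.003 rad and the joints were at rest.
- **Position:** the tool stood within about 1 mm of the jig centre measured from the images, and its angle matched the jig's to about 0.1°.

**Not checked or not in full agreement:**
- The right-hand plate end and its pin were hidden by the arm, so I judged them only by the level tool and the force.
- A sideways force of about 4 N remained, probably a hole edge touching a pin.
- The depth edges put the module about 1 mm off the tool centre across its width, while the hole position in the image showed no such offset.
- I did not measure the bystanders again at the end. The arm's path stayed clear of them, and no unexpected force showed.

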